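Lock a quarter-turn T-slot stop behind a birdhouse panel

TASK

Take the quarter-turn stop with the orange bar knob out of its blue holder and drop its T-foot into the rail's slot, in the clear stretch beside the wooden panel. Slide it along so that it pushes the panel home against the red fence, firmly but gently. Keeping a light push on the panel, press the stop down against the rail's spring and twist it a quarter turn, so that its foot locks crosswise under the slot's lips with the panel snug and square; let go of it and leave everything else as it is.

Things in the scene. Friction and masses are not known exactly. Their poses are not given: they have to be found in the camera images.
- stop: Quarter-turn stop, 84 mm tall, about 0.13 kg. Origin: underside centre of its steel T-foot, z up. Foot 26 (x) x 11 (y) x 7 mm high; neck 10 mm diameter, z 7 to 16 mm; aluminium sleeve 34 mm diameter, z 16 to 46 mm; orange bar knob above. Starts hanging by its sleeve in either hole of the holder, any yaw, origin 34 mm above the table. A half turn about z makes no difference.
- holder: Blue plastic block fixed to the bench, 70 (x) x 130 (y) x 50 mm high, with two blind holes 31 mm in diameter, 30 mm deep, at y = -27 and +27 mm. Origin: centre of the underside. One hole holds the stop, the other the wooden dog.
- dog: Bystander: an all-wooden round bench dog, dark round head 24 mm in diameter, of the same height as the stop, in the other hole of the holder. Leave it alone.
- rail: Aluminium T-slot rail fixed on the bench, 320 mm long (y), 50 mm wide (x), 30 mm high. Origin: centre of the underside. The slot runs the full length along y at x = 0, open at the top: 14 mm wide between lips 6 mm thick (z 24 to 30 mm), the channel below 32 mm wide. The slot is clear from y = -150 mm to the panel's -y edge. The fence stands at its +y end.
- panel: Loose soft-pine birdhouse front, 0.1 kg, 130 (x) x 64 (y) x 18 mm thick, a 31 mm hole in its middle, flat on the rail across the slot; it slides under 2 N and dents over 16 N. Origin: underside centre; axes within 0.1 rad of the rail's. Some 10 to 50 mm past its +y edge a rigid red fence (140 x 20 x 32 mm high) is bolted square across the rail, its place not measured: feel for it (5 to 10 N).
- glue: Bystander: yellow glue bottle, 56 mm in diameter, 150 mm tall; origin centre of the underside. Leave it alone.
- jar: Bystander: glass jar, 64 mm in diameter, 80 mm tall; origin centre of the underside. Leave it alone.
- tape: Bystander: yellow tape measure, 30 x 65 x 60 mm; origin centre of the underside. Leave it alone.
- driver: Bystander: red screwdriver lying flat along its x, right of the holder and rail. Leave it alone.
- square: Bystander: carpenter's try square with a wooden stock and steel blade 170 mm long, lying flat. Leave it alone.
- knob (a point): On the stop: centre of its orange bar knob, 65 mm above the stop's origin. The bar is 36 mm long (along x, parallel to the foot), 16 mm wide (y) and 38 mm high: grip it across its width. Axes as the stop's.
- slot (a point): Point on the rail, mid-slot at the top of the lips (rail y = -60 mm, z = 30 mm), 45 mm or more short of the panel. Axes as the rail's. Under the whole slot lies a sprung steel leaf, top 10 mm below this point when free; it yields straight down at 4 N plus 1 N per mm.
- leaf (a joint): How far the sprung leaf is pressed down, m. 0: free; the foot on it, 3 mm up between the lips, slides along the slot but cannot turn. Over 0.003: the foot is clear below the lips and turns either way. 0.006: the stop's sleeve meets the hard rail top. Locked crosswise and let go: about 0.003, the leaf holding the foot up against the lips.
Not all that is in view belongs to the job. Leave any purple or yellow look-alike of the stop alone.

How it is judged:
By the outcome, as a careful person would: the job done as asked, in the order asked, and still so for the second after the job is handed in, with the robot touching nothing.
It also fails if it takes over 67 s, if anything falls off the work surface, if the arm or the gripper's body presses on something with over 40 N, if the wrist force passes 120 N, or if a joint passes its speed limit or range.

ROBOT

A 6-joint arm with a two-finger parallel gripper is mounted at the origin on the work surface. World frame = base frame: x ahead of the robot, y to its left, z up, the work surface at z = 0. Lengths are in m, angles in rad, forces in N, time in s.
With the tool pointing down it reaches from about 0.3 to 0.75 m from the base axis. Payload 8.5 kg.
Tool frame: the origin (TCP) lies on the front face of the gripper's body, between the roots of the fingers; the fingertips stand 64 mm ahead of it and the grasp point (between the pads) lies 45 mm ahead of it (robot.hold_point_z is the distance from the TCP to the grasp point, in m); z points along the fingers, y is the line along which they close (so a half turn about z gives the same grasp; the last joint's range is limited). The gripper opens to 88 mm and grips with 3 to 60 N. Pads are 18 mm wide; open, the fingers measure 123 mm over their backs; the gripper's body (75 mm by 187 mm) begins 45 mm behind the grasp point.
Start: joints at [0.965, 0.381, 1.297, -0, 1.464, -0.215], TCP at [0.21, 0.509, 0.303] pointing down, gripper open.
Joint ranges: [-3.11, 3.11], [-0.89, 2.33], [0.22, 2.48], [-1.42, 4.56], [0.17, 2.85], [-2.88, 2.88]. Speed limits (rad/s): [2.39, 2.39, 3.14, 3.14, 3.14, 3.14].

INTERFACE

Orientations are given as a unit quaternion [w, x, y, z].
In Python, from workcell import monitor, cams, ticket, robot gives the robot as it stands.
- The arm moves only by the shell command python3 -m crank 'ROWS' [OPENING] [FORCE]. ROWS is a JSON list of rows, 1 to 5 of them, each of 4 numbers: dx, dy, dz in m, then a turn about the tool's z in rad; each row shifts and turns the commanded pose from where the row before left it, along the tool's axes as they then stand; what a row does not reach is not made up. A row lasts 1/10 s, in which the tool goes at most 0.05 m and 0.15 rad, less where a joint would pass 70% of its speed; a pose out of reach is approached as far as the arm can. OPENING is the opening from 0.0 (shut) to 1.0 (fully open), set as the command begins (- or left out keeps the last). The fingers move at their own pace and stop on an object; FORCE is the grip in N (left out, the last holds). Time passes only in rows, so rows that do not move let the fingers close. It prints the time, the measured TCP pose, the force, the opening and the grip force at its end. Input that does not fit is refused with a message, and nothing moves.
- monitor.sense(): the state, without advancing time (a new reading comes with each control period).
- cams.read_camera(name): name is "side" or "top"; returns a dict with "img" (480x640x3 uint8, red, green, blue), "z_map" (480x640 float32, m along the optical axis (not along the pixel's ray), 0 where there is no reading), "mtx" (3x3 intrinsics, pixels), "R" (3x3) and "t" (3): a world point X has camera coordinates R X + t. Camera axes: x right, y down, z forward; pixel columns grow to the right and rows downward; lengths in m; the calibration is good to about 2 mm. A picture is of the moment at which its call begins.
- ticket.finish_job(): hands the job in; it is judged then, once.
The state is a dict: "time_s": time; "joint_pos": joint angles; "dq": joint speeds; "tau": joint torques, N m; "eef_pos": TCP position; "tcp_rot": TCP orientation; "ft_force": force on the tool from outside, world axes, zero at the start; "torque": the same for the moment, N m; "opening": opening from 0.0 (shut) to 1.0 (fully open); "finger_force": force on a finger pad.
Only numpy, scipy, OpenCV 4.12 (cv2) and the standard library are available. Lean on these libraries where they do the work, as an engineer would, in place of code of your own. Each camera call takes 0.05 s, during which the arm holds its last target. There are 200 camera calls.

## Working session

There is one attempt and no reset: what is moved stays moved. The work goes in short steps, Python scripts to look and compute and a shell command to move; the robot and the scene stay as the last step left them, time stands still between calls to the robot, and variables do not carry over. Pictures are saved under pics/ and viewed, at most 10 in all, crops included, and the job is handed in when it is done.

```bash
ls; mkdir -p pics; python3 - <<'E'
from workcell import monitor, cams
import cv2,numpy as np
s=monitor.sense();print(s)
for n in("top","side"):
    d=cams.read_camera(n);np.savez(f"{n}0.npz",**d);cv2.imwrite(f"pics/{n}0.png",d["img"][:,:,::-1]);print(n,d["mtx"],d["R"],d["t"])
E
```

```text
pics
{'time_s': 0.0, 'joint_pos': array([ 9.64701003e-01,  3.81176315e-01,  1.29827775e+00,  1.19785965e-06,
        1.46361263e+00, -2.15320077e-01]), 'dq': array([ 0.00096502,  0.00119584,  0.00213641,  0.00130058,  0.00136437,
       -0.00116372]), 'tau': array([ 3.34047600e-04, -4.37927306e+01, -2.24566412e+01,  7.14035332e-02,
        3.51573480e-02, -1.09042142e-04]), 'eef_pos': array([0.20939211, 0.5083625 , 0.30214255]), 'tcp_rot': array([-2.94806882e-04,  1.94146808e-01,  9.80972208e-01, -6.75489702e-04]), 'ft_force': array([-0.61225093,  0.37263455,  0.11076726]), 'torque': array([ 0.05390188, -0.06645338, -0.01756095]), 'finger_force': 0.0, 'opening': 1.0002285573550846}
top [[611.34519167   0.         320.30241449]
 [  0.         611.34519167 250.68629038]
 [  0.           0.           1.        ]] [[ 0.09559921 -0.99541921 -0.00118066]
 [-0.97011    -0.09290264 -0.22417778]
 [ 0.22304118  0.02257659 -0.97454755]] [-0.04948278  0.55707026  1.39003095]
side [[455.79838733   0.         322.76007646]
 [  0.         455.79838733 242.19870311]
 [  0.           0.           1.        ]] [[ 0.99339186 -0.11301698  0.01999436]
 [-0.05999714 -0.65986651 -0.74898367]
 [ 0.09784148  0.74283468 -0.66228671]] [-0.52259601  0.09102621  1.04317901]
```

View pics/top0.png

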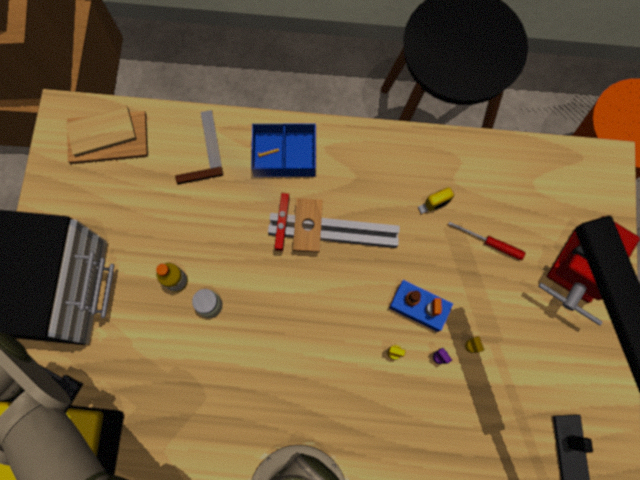

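View pics/side0.png

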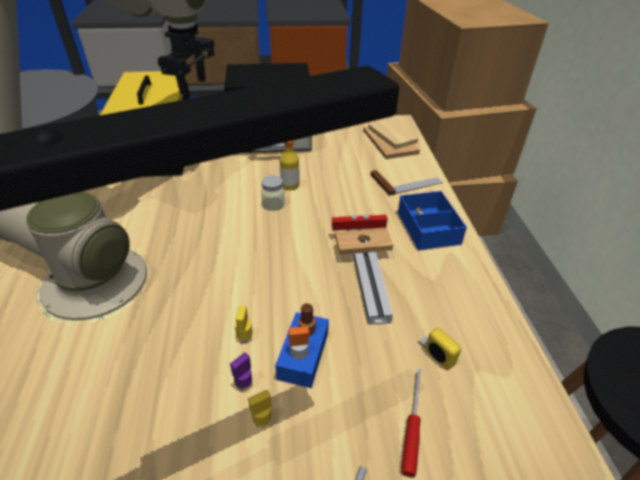

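Top view: the rail runs along columns 270–398 near row 228. The panel is at (308,225), the fence at (282,222) and the blue holder at (421,306).

What could be taken for the stop: orange bar knob in the holder (435,308), brown round dog (413,297), purple look-alike (442,356), yellow ones (396,352) and (475,345), glue's orange cap (163,268). I choose the orange bar knob at (435,308), and I'll check it in a crop.

```bash
cat > h.py <<'E'
import numpy as np,cv2
def load(n):
    return dict(np.load(n))
def ray(d,uv,z):
    "world points of pixels uv on plane height z"
    uv=np.atleast_2d(uv).astype(float)
    r=np.c_[uv,np.ones(len(uv))]@np.linalg.inv(d["mtx"]).T@d["R"]
    c=-d["R"].T@d["t"]
    return c+r*((z-c[2])/r[:,2:3])
def proj(d,X):
    p=(np.atleast_2d(X)@d["R"].T+d["t"])@d["mtx"].T
    return p[:,:2]/p[:,2:]
def tri(d1,u1,d2,u2):
    "least squares crossing of two rays"
    A=np.zeros((3,3));b=np.zeros(3)
    L=[]
    for d,u in((d1,u1),(d2,u2)):
        r=d["R"].T@np.linalg.inv(d["mtx"])@np.r_[u,1];r/=np.linalg.norm(r);c=-d["R"].T@d["t"];P=np.eye(3)-np.outer(r,r)
        A+=P;b+=P@c;L.append((c,P))
    X=np.linalg.solve(A,b);return X,[np.linalg.norm(P@(X-c)) for c,P in L]
def cloud(d):
    v,u=np.mgrid[:480,:640];z=d["z_map"]
    C=np.stack([u*z,v*z,z],-1)@np.linalg.inv(d["mtx"]).T
    return (C-d["t"])@d["R"]
def mask(d,lo,hi,box=None):
    h=cv2.cvtColor(d["img"],cv2.COLOR_RGB2HSV);m=cv2.inRange(h,lo,hi)
    if box:
        k=np.zeros_like(m);u0,v0,u1,v1=box;k[v0:v1,u0:u1]=255;m&=k
    return m
E
python3 - <<'E'
from h import *
t=load("top0.npz");s=load("side0.npz")
a=cv2.resize(t["img"][270:340,380:460],(400,350),interpolation=cv2.INTER_CUBIC)
b=cv2.resize(s["img"][295:390,265:345],(295,350),interpolation=cv2.INTER_CUBIC)
c=cv2.resize(t["img"][180:260,260:410],(440,235),interpolation=cv2.INTER_CUBIC)
e=cv2.resize(s["img"][205:325,325:400],(147,235),interpolation=cv2.INTER_CUBIC)
o=np.zeros((590,700,3),np.uint8);o[:350,:400]=a;o[:350,400:695]=b;o[352:587,:440]=c;o[352:587,445:592]=e
cv2.imwrite("pics/crop1.png",o[:,:,::-1])
for d,n,box in((t,"top",(415,290,450,330)),(s,"side",(280,315,320,350))):
    m=mask(d,(3,170,120),(14,255,255),box);P=cloud(d)[m>0]
    print(n,(m>0).sum(),P.min(0),P.max(0),np.median(P,0), np.percentile(P[:,2],[5,25,50,75,95]))
    Q=P[P[:,2]>.09]
    if len(Q)>5:
        print("top pts",len(Q),Q.mean(0),cv2.minAreaRect((Q[:,:2]*1000).astype(np.float32)))
C=cloud(t)
for n,lo,hi,box,zr in(("holder",(105,150,80),(125,255,255),(380,270,460,340),(.046,.054)),("panel",(5,60,100),(25,255,255),(291,190,325,260),(.044,.052)),("fence",(0,180,80),(4,255,255),(270,185,292,256),(.05,.07)),("rail",(0,0,90),(180,60,255),(320,205,405,255),(.026,.034))):
    m=mask(t,lo,hi,box)>0;P=C[m];print(n,m.sum(),np.percentile(P[:,2],[5,50,95]));P=P[(P[:,2]>zr[0])&(P[:,2]<zr[1])]
    if len(P)>5: print("  ",len(P),cv2.minAreaRect((P[:,:2]*1000).astype(np.float32)),P.mean(0))
E
```

```text
top 86 [ 0.2351158  -0.27751227  0.10891584] [ 0.46144976 -0.02888497  1.47947561] [ 0.44561328 -0.27041882  0.11707838] [0.11257595 0.11503485 0.11707838 0.11915765 0.12091696]
top pts 86 [ 0.44343375 -0.2677802   0.13274484] ((339.8418884277344, -159.28614807128906), (29.164094924926758, 333.22283935546875), 43.77003860473633)
side 156 [ 0.42253775 -0.77390662  0.07362112] [ 0.46959296 -0.22834878  0.76950971] [ 0.45176871 -0.27402997  0.11730301] [0.07913922 0.11573822 0.11730301 0.11843322 0.1194293 ]
top pts 143 [ 0.44995537 -0.27779119  0.12178627] ((444.546875, -518.7252197265625), (511.1529846191406, 33.6211051940918), 88.83370208740234)
holder 1112 [0.04301318 0.04878457 0.0541596 ]
   847 ((455.3209228515625, -245.0023193359375), (129.5098876953125, 67.75955963134766), 69.47212982177734) [ 0.45263812 -0.24194818  0.04949751]
panel 2011 [-0.00450733  0.04453542  0.05187791]
   972 ((626.77001953125, 41.20489501953125), (131.3964080810547, 64.2242660522461), 1.9982926845550537) [0.62497636 0.04070961 0.04760005]
fence 281 [0.05563666 0.06060054 0.06638081]
   278 ((625.1051025390625, 104.65837097167969), (137.23916625976562, 19.551925659179688), 0.931592583656311) [0.61650121 0.10372814 0.06090928]
rail 1229 [0.02182976 0.02855619 0.03420253]
   858 ((624.5704956054688, -85.49967956542969), (190.0678253173828, 51.73873519897461), 89.41114807128906) [ 0.62454314 -0.085477    0.02949922]
```

View pics/crop1.png

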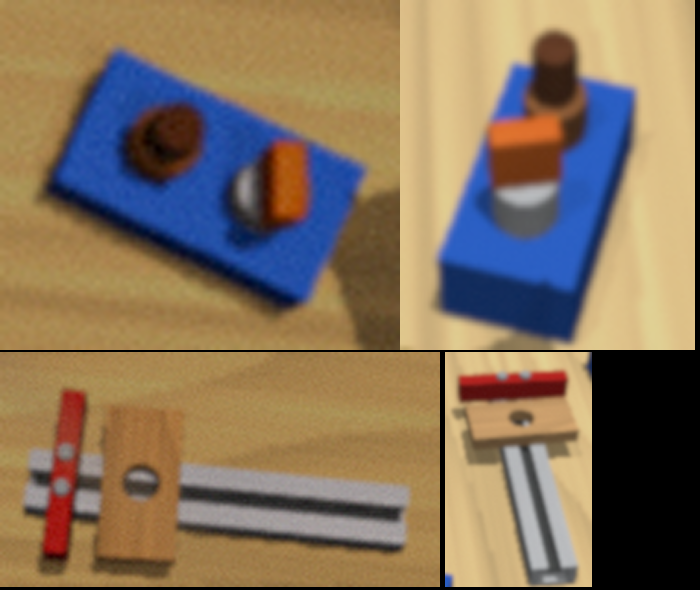

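The crop confirms the choice: orange bar on an aluminium sleeve in the holder, with the brown round dog in the other hole. The slot is open to the right of the panel. Next I'll measure the knob and the slot line more closely.

```bash
python3 - <<'E'
from h import *
t=load("top0.npz");s=load("side0.npz")
for d,n in((t,"top"),(s,"side")): print(n,"cam",-d["R"].T@d["t"])
# knob top face: bright orange in both views, edge based on value
for d,n,box in((t,"top",(425,290,450,330)),(s,"side",(280,315,320,350))):
    m=mask(d,(2,150,90),(16,255,255),box);P=cloud(d);k=(m>0)&(P[...,2]>.112)&(P[...,2]<.124)
    v,u=np.nonzero(k);W=ray(d,np.c_[u,v],.118);r=cv2.minAreaRect((W[:,:2]*1000).astype(np.float32));print(n,len(u),r,W.mean(0)[:2], "V",np.percentile(d["img"][k][:,0],[5,50,95]))
    w=(W[:,:2]-W[:,:2].mean(0));e,V=np.linalg.eigh(w.T@w/len(w));print("  pca len,wid",np.sqrt(12*e[::-1]),"ang",np.degrees(np.arctan2(V[1,1],V[0,1])))
# slot: dark strip between lips; sub-pixel edges in rectified strip at z=.03
ys=np.arange(-.165,-.0,.005);xs=np.arange(.585,.665,.0005)
for d,n in((t,"top"),(s,"side")):
    g=cv2.GaussianBlur(cv2.cvtColor(d["img"],cv2.COLOR_RGB2GRAY),(0,0),.7).astype(np.float32)
    X,Y=np.meshgrid(xs,ys);uv=proj(d,np.c_[X.ravel(),Y.ravel(),np.full(X.size,.03)]).astype(np.float32)
    S=cv2.remap(g,uv[:,0].reshape(X.shape),uv[:,1].reshape(X.shape),cv2.INTER_LINEAR)
    D=np.gradient(S,axis=1);E=[]
    for lo,hi,sg in((.590,.612,1),(.610,.626,-1),(.622,.642,1),(.640,.662,-1)):
        k=(xs>lo)&(xs<hi);e=xs[k][(sg*D[:,k]).argmax(1)];c=np.polyfit(ys,e,1);ok=abs(e-np.polyval(c,ys))<.003;c=np.polyfit(ys[ok],e[ok],1);E.append((c[0],np.polyval(c,-.08)));
    print(n,"edges slope dx/dy, x at y=-.08",np.round(E,4).tolist())
    print((S[::8,::8]).astype(int))
E
```

```text
top cam [ 0.2351158  -0.02888497  1.47947561]
side cam [ 0.42253775 -0.77390662  0.76950971]
top 94 ((445.25115966796875, -269.4609680175781), (32.01361083984375, 13.437392234802246), 2.973160982131958) [ 0.44528506 -0.2698531 ] V [104.65 167.5  174.  ]
  pca len,wid [0.03334633 0.01456538] ang 179.71793067195023
side 158 ((449.4562072753906, -275.3404541015625), (33.614959716796875, 18.614822387695312), 5.978578567504883) [ 0.44941732 -0.2753783 ] V [118.  204.5 222. ]
  pca len,wid [0.03394322 0.01814678] ang -174.23845290095795
top edges slope dx/dy, x at y=-.08 [[0.013, 0.5992], [0.0045, 0.6183], [0.0112, 0.6311], [0.01, 0.6502]]
[[129  98  58  78 138 161 160 153 111  58  43  79 142 158 158 157 151 140
  138 136 134]
 [130 109  62  73 137 160 159 158 121  61  44  71 129 156 157 155 150 141
  137 133 132]
 [130 116  72  64 123 157 158 153 120  66  45  71 127 153 156 157 149 137
  131 129 129]
 [126 105  61  65 120 151 156 153 122  65  42  58 121 153 153 154 148 134
  126 126 131]
 [125 108  75  66 119 154 156 153 132  75  45  60 113 150 153 153 148 141
  139 138 139]]
side edges slope dx/dy, x at y=-.08 [[0.0119, 0.6019], [0.0113, 0.6213], [0.0102, 0.6337], [-0.0491, 0.6554]]
[[184 176 133  94 131 180 187 187 172 117  77  76 128 180 186 187 190 193
  193 190 188]
 [183 178 139  93 124 174 185 186 175 123  79  75 120 174 185 187 189 191
  190 186 185]
 [183 177 144  98 119 168 184 186 175 131  82  73 113 167 184 185 187 186
  183 180 180]
 [181 174 145 101 113 161 183 183 174 135  84  71 106 163 181 184 185 185
  187 192 194]
 [100 102 104  92 109 158 181 184 176 140  87  71 100 156 181 183 179 154
  120 109 110]]
```

The stop's position agrees between the measured knob (0.4455, -0.270) and the holder's hole (0.446, -0.270). Bar yaw is about 2°. The slot line is x ≈ 0.626 with a slope of 0.011. First I turn the tool so that its x = -world x and y = world y, with the gripper partly closed so the fingers clear the dog.

```bash
python3 -m crank '[[0, 0, 0, -0.14], [0, 0, 0, -0.14], [0, 0, 0, -0.14], [0, -0.03, 0, 0], [0, -0.05, 0, 0]]' 0.4 20; python3 -m crank '[[-0.015, -0.05, 0, 0], [-0.015, -0.05, 0, 0], [-0.015, -0.05, 0, 0], [-0.015, -0.05, 0, 0], [-0.015, -0.05, 0, 0]]'
```

```text
time_s: 0.6
eef_pos: [0.2119, 0.4287, 0.3019]
tcp_rot: [-0.0, -0.016, 1.0, -0.0]
ft_force: [0.1, -0.8, 0.2]
opening: 0.57
finger_force: 0.0
time_s: 1.1
eef_pos: [0.2905, 0.1895, 0.3027]
tcp_rot: [0.0, -0.015, 1.0, 0.0]
ft_force: [1.9, 0.2, 0.6]
opening: 0.405
finger_force: 0.0
```

```bash
python3 -m crank '[[-0.014, -0.0465, 0.009, 0], [-0.014, -0.0465, 0.009, 0], [-0.014, -0.0465, 0.009, 0], [-0.014, -0.0465, 0.009, 0], [-0.014, -0.0465, 0.009, 0]]' >/dev/null; python3 -m crank '[[-0.014, -0.0465, 0.009, 0], [-0.014, -0.0465, 0.009, 0], [-0.014, -0.0465, 0.009, 0], [-0.014, -0.0465, 0.009, 0], [-0.014, -0.0465, 0.009, 0]]';python3 -m crank '[[0, 0, 0, 0], [0, 0, 0, 0]]'; python3 - <<'E'
from h import *
from workcell import monitor,cams
q=monitor.sense();print(q["joint_pos"],q["eef_pos"])
t=cams.read_camera("top");s=cams.read_camera("side")
a=cv2.resize(t["img"][230:350,360:500],(420,360));b=cv2.resize(s["img"][240:400,230:390],(360,360))
cv2.imwrite("pics/pre.png",np.hstack([a,b])[:,:,::-1])
E
```

```text
time_s: 2.1
eef_pos: [0.4443, -0.2715, 0.212]
tcp_rot: [-0.0, -0.014, 1.0, 0.0]
ft_force: [0.7, 0.2, 0.1]
opening: 0.396
finger_force: 0.0
time_s: 2.3
eef_pos: [0.4439, -0.2698, 0.2119]
tcp_rot: [-0.001, -0.014, 1.0, 0.001]
ft_force: [-1.1, 0.8, -0.9]
opening: 0.399
finger_force: 0.0
[-7.74337210e-01  4.15776038e-01  1.52688507e+00  1.45834399e-04
  1.20085399e+00 -2.37305222e+00] [ 0.44389234 -0.26978206  0.21194266]
```

View pics/pre.png

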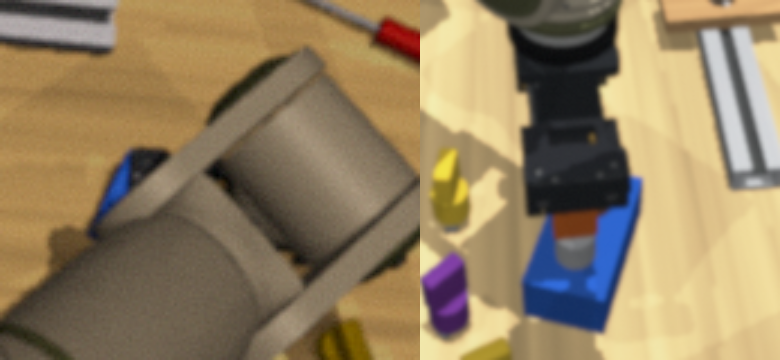

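The side view shows the finger pair at columns 525–630, centred over the knob at column 577, with the dog to the rear and clear. I'll descend and grip.

```bash
python3 -m crank '[[-0.001, 0, 0.02, 0], [0, 0, 0.02, 0], [0, 0, 0.015, 0], [0, 0, 0.01, 0], [0, 0, 0, 0]]'; python3 -m crank '[[0, 0, 0, 0], [0, 0, 0, 0], [0, 0, 0, 0], [0, 0, 0, 0], [0, 0, 0, 0]]' 0 25
```

```text
time_s: 2.9
eef_pos: [0.4449, -0.2683, 0.1473]
tcp_rot: [-0.001, -0.015, 1.0, 0.001]
ft_force: [0.2, -1.1, 0.3]
opening: 0.404
finger_force: 0.0
time_s: 3.4
eef_pos: [0.4454, -0.2696, 0.1484]
tcp_rot: [0.001, -0.015, 1.0, -0.001]
ft_force: [-0.1, -0.8, 5.4]
opening: 0.18
finger_force: 24.9
```

```bash
python3 -m crank '[[0, 0, -0.01, 0], [0, 0, -0.02, 0], [0, 0, -0.02, 0], [0, 0, -0.02, 0], [0, 0, -0.02, 0]]'; python3 -m crank '[[0, 0, 0, 0]]'; python3 -c "
from workcell import monitor
print(monitor.sense()['joint_pos'])"
```

```text
time_s: 3.9
eef_pos: [0.4449, -0.2691, 0.2389]
tcp_rot: [-0.0, -0.015, 1.0, 0.0]
ft_force: [-0.4, 0.7, -1.0]
opening: 0.179
finger_force: 24.9
time_s: 4.0
eef_pos: [0.4456, -0.2697, 0.2402]
tcp_rot: [0.002, -0.015, 1.0, -0.002]
ft_force: [0.6, -1.0, -0.7]
opening: 0.179
finger_force: 24.9
[-7.71867864e-01  3.84834530e-01  1.48473461e+00  2.65450993e-05
  1.26756364e+00 -2.37197299e+00]
```

```bash
python3 -m crank '[[0, 0, 0, 0.1465], [0, 0, 0, 0.1465], [0, 0, 0, 0.1465], [0, 0, 0, 0.1465], [0, 0, 0, 0.1465]]'>/dev/null;python3 -m crank '[[0, 0, 0, 0.1465], [0, 0, 0, 0.1465], [0, 0, 0, 0.1465], [0, 0, 0, 0.1465], [0, 0, 0, 0.1465]]'>/dev/null; python3 -m crank '[[0, 0, 0, 0.1465], [0.031, 0.03, 0, 0], [0.031, 0.03, 0, 0], [0.031, 0.03, 0, 0], [0.031, 0.03, 0, 0]]';python3 -m crank '[[0.031, 0.03, 0, 0], [0.031, 0.03, 0, 0], [0, 0, 0, 0], [0, 0, 0, 0]]'
```

```text
time_s: 5.5
eef_pos: [0.5673, -0.1453, 0.2366]
tcp_rot: [-0.001, 0.711, 0.703, -0.0]
ft_force: [0.2, -0.2, -0.6]
opening: 0.18
finger_force: 24.9
time_s: 5.9
eef_pos: [0.6272, -0.0847, 0.2362]
tcp_rot: [-0.001, 0.711, 0.704, -0.001]
ft_force: [-0.8, -1.3, -0.8]
opening: 0.176
finger_force: 24.9
```

```bash
python3 -m crank '[[0, 0, 0.025, 0], [0, 0, 0.025, 0], [0, 0, 0.026, 0], [0, 0, 0, 0], [0, 0, 0, 0]]'; python3 - <<'E'
from h import *
from workcell import monitor,cams
t=cams.read_camera("top");s=cams.read_camera("side");np.savez("side1.npz",**s);np.savez("top1.npz",**t)
a=cv2.resize(t["img"][180:260,260:420],(400,200));b=cv2.resize(s["img"][200:330,310:420],(508,600),interpolation=cv2.INTER_CUBIC)
o=np.zeros((600,800,3),np.uint8);o[:600,:508]=b;o[:200,510:800]=cv2.resize(a,(290,200));cv2.imwrite("pics/over.png",o[:,:,::-1])
E
```

```text
time_s: 6.4
eef_pos: [0.6269, -0.0864, 0.1622]
tcp_rot: [-0.0, 0.712, 0.703, -0.0]
ft_force: [-0.2, 1.1, -0.8]
opening: 0.177
finger_force: 24.9
```

View pics/over.png

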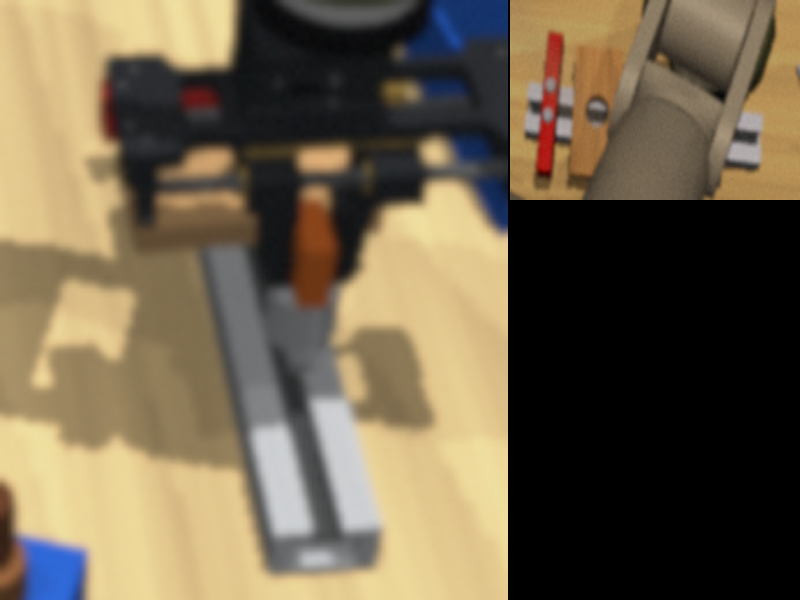

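```bash
python3 - <<'E'
from h import *
s=load("side1.npz");m=mask(s,(2,140,60),(16,255,255),(365,235,390,270));P=cloud(s);k=(m>0)
v,u=np.nonzero(k);print(len(u),P[k].min(0),P[k].max(0))
# end-face plane y=-.1045 (bar end): cast rays on it
c=-s["R"].T@s["t"];r=np.c_[u,v,np.ones(len(u))]@np.linalg.inv(s["mtx"]).T@s["R"];W=c+r*((-.1045-c[1])/r[:,1:2])
for z in np.arange(.088,.14,.004):
    q=abs(W[:,2]-z)<.002
    if q.any(): print(round(z,3),q.sum(),W[q,0].min().round(4),W[q,0].max().round(4),"hue/V",s["img"][v[q],u[q]][:,0].min(),s["img"][v[q],u[q]][:,0].max())
g=cv2.cvtColor(s["img"],cv2.COLOR_RGB2GRAY)
# rows across sleeve/foot/slot region: gray, with world x if at y=-.1, row range
for vv in range(256,290,2): print(vv,g[vv,360:392].tolist())
print(proj(s,[[.627,-.104,.0945],[.627,-.1034,.0645],[.627,-.0864,.0485],[.6273,-.0994,.0485],[.6273,-.1,.03]]))
E
```

```text
186 [ 0.61068535 -0.12073661  0.04611096] [0.66368706 0.02323055 0.1716033 ]
0.1 7 0.623 0.6317 hue/V 106 111
0.104 10 0.6203 0.6332 hue/V 102 110
0.108 7 0.62 0.6329 hue/V 98 108
0.112 14 0.6176 0.6348 hue/V 79 109
0.116 14 0.617 0.6363 hue/V 65 108
0.12 13 0.6167 0.636 hue/V 61 108
0.124 15 0.6183 0.6354 hue/V 79 110
0.128 9 0.618 0.635 hue/V 81 116
0.132 17 0.6178 0.6369 hue/V 61 133
0.136 12 0.6172 0.6341 hue/V 86 137
0.14 12 0.617 0.6338 hue/V 73 136
256 [114, 113, 105, 85, 59, 41, 29, 24, 22, 23, 20, 21, 25, 37, 50, 58, 65, 67, 68, 68, 66, 62, 50, 34, 24, 24, 40, 88, 144, 182, 198, 199]
258 [114, 114, 109, 96, 72, 49, 35, 28, 24, 21, 21, 22, 26, 41, 52, 61, 65, 67, 66, 67, 65, 59, 44, 29, 24, 34, 67, 113, 154, 185, 197, 200]
260 [112, 113, 113, 105, 84, 60, 41, 33, 27, 25, 25, 27, 33, 46, 55, 62, 64, 66, 67, 66, 65, 60, 55, 56, 72, 103, 140, 173, 192, 199, 201, 201]
262 [114, 113, 113, 109, 96, 73, 53, 50, 59, 66, 73, 77, 76, 71, 65, 64, 66, 66, 66, 67, 72, 83, 102, 128, 159, 186, 198, 199, 199, 200, 201, 202]
264 [114, 112, 113, 112, 105, 85, 65, 65, 78, 90, 100, 106, 105, 93,
[... 1369 characters left out ...]
, 79, 100, 112, 115, 115, 115, 117, 121, 140, 168, 185, 187, 179, 158, 133, 116, 112]
284 [79, 86, 105, 120, 126, 127, 129, 128, 127, 116, 90, 63, 47, 45, 51, 67, 92, 109, 117, 119, 119, 120, 123, 135, 160, 180, 189, 186, 172, 146, 121, 113]
286 [82, 82, 102, 120, 127, 130, 130, 131, 131, 124, 106, 77, 55, 46, 47, 61, 97, 135, 157, 164, 165, 165, 167, 169, 172, 174, 171, 165, 153, 134, 118, 112]
288 [90, 79, 91, 114, 126, 131, 130, 130, 131, 130, 119, 94, 66, 53, 51, 58, 93, 143, 183, 201, 205, 204, 206, 205, 199, 179, 149, 128, 117, 115, 113, 113]
[[376.57789114 266.41596197]
 [375.15902572 276.13084482]
 [372.9387959  275.69550383]
 [374.22920715 279.9256873 ]
 [373.4915156  285.91405565]]
```

The side view shows the orange bar's end face centred at x ≈ 0.6266 and the slot at x ≈ 0.6272, both in the same camera, so they agree within 1 mm. I'll lower it gently and feel.

```bash
python3 -m crank '[[0, 0.0005, 0.009, 0], [0, 0, 0.008, 0], [0, 0, 0.002, 0], [0, 0, 0.002, 0], [0, 0, 0, 0]]'; python3 -m crank '[[0, 0, 0.002, 0], [0, 0, 0.002, 0], [0, 0, 0, 0]]'
```

```text
time_s: 7.0
eef_pos: [0.6278, -0.0854, 0.1405]
tcp_rot: [-0.0, 0.711, 0.703, -0.0]
ft_force: [0.9, -0.0, -0.7]
opening: 0.18
finger_force: 24.9
time_s: 7.3
eef_pos: [0.6277, -0.0854, 0.1365]
tcp_rot: [-0.0, 0.711, 0.703, -0.0]
ft_force: [-0.9, -1.0, -1.8]
opening: 0.182
finger_force: 24.9
```

The foot is 6–7 mm below the lips with no resistance, so it is in the slot. I'll lower it until the leaf is felt.

```bash
python3 -m crank '[[0, 0, 0.0015, 0], [0, 0, 0.001, 0], [0, 0, 0, 0]]'; python3 -m crank '[[0, 0, 0.001, 0], [0, 0, 0, 0]]'
```

```text
time_s: 7.6
eef_pos: [0.6278, -0.0855, 0.1344]
tcp_rot: [0.0, 0.711, 0.703, 0.0]
ft_force: [-0.4, -0.1, -0.5]
opening: 0.18
finger_force: 24.9
time_s: 7.8
eef_pos: [0.6279, -0.0855, 0.1335]
tcp_rot: [0.0, 0.711, 0.703, 0.0]
ft_force: [-1.8, -0.0, 2.8]
opening: 0.175
finger_force: 24.9
```

The leaf is felt at TCP z 0.1335, as predicted. I'll slide toward the panel, slowing before contact.

```bash
python3 -m crank '[[0.01, -0.0005, 0, 0], [0.02, 0, 0, 0], [0.02, 0, 0, 0], [0.01, 0, 0, 0], [0, 0, 0, 0]]'; python3 -m crank '[[0.004, 0, 0, 0], [0.004, 0, 0, 0], [0.004, 0, 0, 0], [0.004, 0, 0, 0], [0, 0, 0, 0]]'
```

```text
time_s: 8.3
eef_pos: [0.628, -0.0239, 0.1335]
tcp_rot: [-0.0, 0.711, 0.704, 0.0]
ft_force: [-0.5, 2.9, 4.1]
opening: 0.177
finger_force: 24.9
time_s: 8.8
eef_pos: [0.6282, -0.0091, 0.1333]
tcp_rot: [-0.0, 0.711, 0.703, 0.0]
ft_force: [0.0, -0.6, 3.8]
opening: 0.181
finger_force: 24.9
```

```bash
for i in 1 2 3; do python3 -m crank '[[0.002, 0, 0, 0], [0.002, 0, 0, 0], [0.001, 0, 0, 0]]' | grep -E 'eef|ft'; done
```

```text
eef_pos: [0.6282, -0.0045, 0.1333]
ft_force: [0.1, -2.5, 3.8]
eef_pos: [0.6283, 0.0007, 0.1332]
ft_force: [-0.1, -2.9, 3.4]
eef_pos: [0.6283, 0.0058, 0.1333]
ft_force: [-0.3, -2.8, 3.8]
```

```bash
python3 -m crank '[[0.002, 0, 0, 0], [0.001, 0, 0, 0]]' | grep -E 'eef|ft'; python3 -m crank '[[0.001, 0, 0, 0], [0.001, 0, 0, 0]]' | grep -E 'eef|ft'
```

```text
eef_pos: [0.6284, 0.0087, 0.1333]
ft_force: [0.0, -2.8, 3.3]
eef_pos: [0.6284, 0.0106, 0.1333]
ft_force: [0.1, -3.7, 3.8]
```

```bash
for i in 1; do python3 -m crank '[[0.0007, 0, 0, 0], [0, 0, 0, 0]]' | grep -E 'eef|ft'; done
```

```text
eef_pos: [0.6284, 0.0113, 0.1333]
ft_force: [-0.5, -1.7, 4.3]
```

```bash
python3 -m crank '[[0.0007, 0, 0, 0], [0, 0, 0, 0]]' | grep -E 'eef|ft'
```

```text
eef_pos: [0.6284, 0.012, 0.1332]
ft_force: [0.1, -2.3, 3.6]
```

```bash
python3 -m crank '[[0.0007, 0, 0, 0], [0, 0, 0, 0]]' | grep -E 'eef|ft'
```

```text
eef_pos: [0.6284, 0.0127, 0.1332]
ft_force: [0.7, -3.2, 3.3]
```

```bash
python3 -m crank '[[0.001, 0, 0, 0], [0, 0, 0, 0]]' | grep -E 'eef|ft'
```

```text
eef_pos: [0.6284, 0.0137, 0.1332]
ft_force: [0.2, -3.5, 3.5]
```

```bash
python3 -m crank '[[0.001, 0, 0, 0], [0, 0, 0, 0]]' | grep -E 'eef|ft'
```

```text
eef_pos: [0.6284, 0.0148, 0.1333]
ft_force: [0.5, -2.1, 3.4]
```

```bash
python3 -m crank '[[0.0007, 0, 0, 0], [0, 0, 0, 0]]' | grep -E 'eef|ft'
```

```text
eef_pos: [0.6284, 0.0154, 0.1333]
ft_force: [-0.0, -2.5, 2.7]
```

```bash
python3 -m crank '[[0.001, 0, 0, 0], [0, 0, 0, 0]]' | grep -E 'eef|ft'
```

```text
eef_pos: [0.6284, 0.0159, 0.1332]
ft_force: [-0.8, -5.9, 4.5]
```

```bash
python3 -m crank '[[0.001, 0, 0, 0], [0, 0, 0, 0]]' | grep -E 'eef|ft'
```

```text
eef_pos: [0.6284, 0.0164, 0.1334]
ft_force: [-1.3, -8.8, 4.3]
```

```bash
python3 - <<'E'
from h import *
from workcell import cams
s=cams.read_camera("side");np.savez("side2.npz",**s)
cv2.imwrite("pics/push.png",cv2.resize(s["img"][195:275,310:420],(770,560),interpolation=cv2.INTER_CUBIC)[:,:,::-1])
E
```

```text
(no output)
```

View pics/push.png

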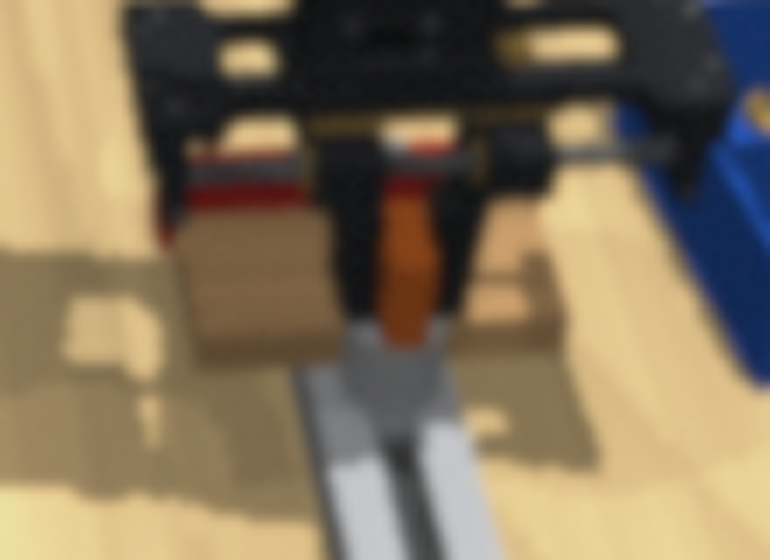

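The fence is felt: the force rose stiffly to 8.8 N. The side picture shows the panel against the red fence, with its front bottom edge from crop (200,365) to (555,345). I'll check that it is square numerically.

```bash
python3 - <<'E'
from h import *
from workcell import monitor
q=monitor.sense();print(q["eef_pos"],q["ft_force"],q["torque"])
e0=load("side0.npz");e=load("side2.npz")
print("pix->world bottom edge", ray(e,[[310+200/7,195+365/7],[310+340/7,195+362/7],[310+460/7,195+348/7],[310+555/7,195+345/7]],.03).round(4))
def edges(d,z,yr,xr,ch):
    ys=np.arange(*yr,.0005);xs=np.arange(*xr,.004);X,Y=np.meshgrid(xs,ys)
    uv=proj(d,np.c_[X.ravel(),Y.ravel(),np.full(X.size,z)]).astype(np.float32)
    g=d["img"].astype(np.float32)
    g=g[...,0]-g[...,2] if ch=="rb" else g.mean(2)
    S=cv2.GaussianBlur(cv2.remap(g,uv[:,0].reshape(X.shape),uv[:,1].reshape(X.shape),cv2.INTER_LINEAR),(1,9),2)
    D=abs(np.gradient(S,axis=0));i=D.argmax(0);return xs,ys[i],D.max(0)
# fence front top edge (z=.062) and panel rear; panel top front edge (z=.048)
for nm,d,z,yr,xr in(("panel0 topfront",e0,.048,(0,.02),(.57,.69)),("fence0 top",e0,.062,(.08,.13),(.57,.69)),("panel2 topfront L",e,.048,(.018,.05),(.565,.60)),("panel2 topfront R",e,.048,(.018,.05),(.645,.69)),("panel2 bottom L",e,.03,(.02,.05),(.565,.60)),("panel2 bottom R",e,.03,(.02,.05),(.65,.69))):
    for ch in("gray",):
        x,y,D=edges(d,z,yr,xr,ch);print(nm,(y*1000).round(1).tolist())
E
```

```text
[0.62838077 0.01635486 0.13334898] [-0.99347201 -8.14473789  3.77401989] [-1.60056592  0.42137884  0.04150073]
pix->world bottom edge [[0.5679 0.0341 0.03  ]
 [0.6166 0.0312 0.03  ]
 [0.6596 0.0346 0.03  ]
 [0.6932 0.0331 0.03  ]]
panel0 topfront [6.0, 8.0, 5.5, 7.5, 7.5, 7.5, 7.0, 7.0, 6.5, 8.5, 8.5, 8.5, 8.0, 8.0, 8.0, 8.0, 9.5, 10.0, 9.5, 9.5, 9.0, 9.0, 8.5, 8.5, 10.0, 10.5, 10.0, 10.0, 9.5, 12.0]
fence0 top [113.5, 113.0, 112.5, 112.5, 111.5, 113.0, 114.5, 111.5, 111.0, 114.0, 105.5, 101.5, 103.0, 107.5, 112.5, 112.0, 112.0, 111.5, 102.0, 102.5, 103.0, 109.5, 113.5, 113.0, 112.0, 111.5, 112.5, 112.0, 111.5, 111.0]
panel2 topfront L [30.5, 30.5, 30.5, 30.0, 30.5, 29.5, 28.5, 31.5, 30.0]
panel2 topfront R [31.0, 34.0, 34.0, 37.0, 47.0, 29.0, 29.0, 29.0, 28.5, 31.5, 31.5, 22.5]
panel2 bottom L [32.5, 32.5, 32.5, 32.0, 32.0, 31.5, 31.5, 33.5, 34.0]
panel2 bottom R [47.0, 31.0, 32.0, 32.0, 47.5, 47.5, 47.5, 47.5, 47.5, 47.5]
```

The panel is square: its initial skew of 0.026 rad is gone. I'll ease the push slightly and press down against the leaf.

```bash
python3 -m crank '[[-0.0005, 0, 0.001, 0], [0, 0, 0.001, 0], [0, 0, 0.001, 0], [0, 0, 0, 0]]' - 35 ; python3 -m crank '[[0, 0, 0.001, 0], [0, 0, 0, 0]]'
```

```text
time_s: 12.15
eef_pos: [0.6284, 0.0161, 0.1308]
tcp_rot: [0.001, 0.711, 0.703, -0.0]
ft_force: [-2.3, -6.7, 8.3]
opening: 0.18
finger_force: 35.0
time_s: 12.35
eef_pos: [0.6284, 0.0161, 0.13]
tcp_rot: [0.001, 0.711, 0.703, -0.0]
ft_force: [-2.7, -7.5, 9.0]
opening: 0.183
finger_force: 35.0
```

```bash
python3 -m crank '[[0, 0, 0.001, 0], [0, 0, 0.0003, 0], [0, 0, 0, 0]]'; python3 -c "
from workcell import monitor
print(monitor.sense()['joint_pos'])"
```

```text
time_s: 12.65
eef_pos: [0.6285, 0.0161, 0.129]
tcp_rot: [0.001, 0.711, 0.703, -0.0]
ft_force: [-4.4, -6.8, 10.7]
opening: 0.179
finger_force: 35.0
[-0.1619568   0.67680726  1.30211818 -0.00157474  1.16195325 -0.149671  ]
```

```bash
python3 -m crank '[[0, 0, 0, 0.15], [0, 0, 0, 0.15], [0, 0, 0, 0]]'
```

```text
time_s: 12.95
eef_pos: [0.6282, 0.016, 0.1285]
tcp_rot: [0.0, 0.81, 0.587, -0.001]
ft_force: [-3.7, -7.0, 8.8]
opening: 0.178
finger_force: 35.0
```

```bash
python3 -m crank '[[0, 0, -0.0003, 0.15], [0, 0, 0, 0.15], [0, 0, 0, 0]]'
```

```text
time_s: 13.25
eef_pos: [0.628, 0.0157, 0.1286]
tcp_rot: [0.001, 0.888, 0.46, -0.001]
ft_force: [-2.8, -9.4, 7.3]
opening: 0.175
finger_force: 35.0
```

```bash
python3 -m crank '[[0, 0, 0, 0.15], [0, 0, 0, 0.15], [0, 0, 0, 0]]'
```

```text
time_s: 13.55
eef_pos: [0.6284, 0.0152, 0.1288]
tcp_rot: [0.002, 0.947, 0.322, -0.001]
ft_force: [-3.1, -11.0, 7.6]
opening: 0.178
finger_force: 35.0
```

```bash
python3 -m crank '[[-0.0007, 0.0009, 0, 0], [0, 0, 0, 0.15], [0, 0, 0, 0.15], [0, 0, 0, 0]]'
```

```text
time_s: 13.95
eef_pos: [0.6287, 0.0142, 0.1289]
tcp_rot: [0.002, 0.984, 0.176, 0.0]
ft_force: [-1.6, -11.2, 7.2]
opening: 0.179
finger_force: 35.0
```

```bash
python3 -m crank '[[-0.0004, 0.0011, 0, 0], [0, 0, 0, 0.15], [0, 0, 0, 0.1], [0, 0, 0, 0]]'
```

```text
time_s: 14.35
eef_pos: [0.6286, 0.0133, 0.1289]
tcp_rot: [0.001, 0.999, 0.053, 0.0]
ft_force: [-2.3, -9.7, 7.3]
opening: 0.178
finger_force: 35.0
```

```bash
python3 -m crank '[[0, 0.0006, 0, 0], [0, 0, 0, 0.116], [0, 0, 0, 0]]'
```

```text
time_s: 14.65
eef_pos: [0.6287, 0.0128, 0.1289]
tcp_rot: [0.001, 1.0, -0.005, 0.0]
ft_force: [-1.4, -7.7, 7.1]
opening: 0.178
finger_force: 35.0
```

The twist is complete (1.57 rad) with a 7.7 N push. I'll let the leaf lift the foot against the lips, ease the push to about 3 N and let go.

```bash
python3 -m crank '[[0, 0, -0.0008, 0], [0, 0, -0.0008, 0], [0, 0, 0, 0]]';python3 -m crank '[[0, 0.0006, 0, 0], [0, 0, 0, 0]]'
```

```text
time_s: 14.95
eef_pos: [0.6286, 0.0128, 0.1302]
tcp_rot: [0.001, 1.0, -0.003, 0.0]
ft_force: [-1.4, -9.5, 4.5]
opening: 0.178
finger_force: 35.0
time_s: 15.15
eef_pos: [0.6286, 0.0126, 0.1301]
tcp_rot: [0.001, 1.0, -0.003, 0.0]
ft_force: [-0.4, -6.3, 5.1]
opening: 0.18
finger_force: 35.0
```

```bash
python3 -m crank '[[0, 0.0006, -0.0007, 0], [0, 0, -0.0007, 0], [0, 0, 0, 0]]'
```

```text
time_s: 15.45
eef_pos: [0.6286, 0.0123, 0.1312]
tcp_rot: [0.0, 1.0, -0.003, 0.0]
ft_force: [-0.4, -5.0, 4.1]
opening: 0.179
finger_force: 35.0
```

```bash
python3 -m crank '[[0, 0, -0.001, 0], [0, 0, 0, 0]]'
```

```text
time_s: 15.65
eef_pos: [0.6285, 0.0123, 0.1313]
tcp_rot: [0.0, 1.0, -0.003, -0.0]
ft_force: [1.5, -6.5, -1.9]
opening: 0.178
finger_force: 35.0
```

Locked: lifting 1 mm met a stiff 6 N with no rise. I'll unload it and open.

```bash
python3 -m crank '[[0, 0.0004, 0.0006, 0], [0, 0, 0, 0]]'; python3 -m crank '[[0, 0, 0, 0], [0, 0, 0, 0], [0, 0, 0, 0]]' 0.45; python3 -m crank '[[0, 0, -0.01, 0], [0, 0, -0.03, 0], [0, 0, -0.05, 0], [0, 0, -0.05, 0], [0, 0, 0, 0]]'
```

```text
time_s: 15.85
eef_pos: [0.6285, 0.0122, 0.1313]
tcp_rot: [0.0, 1.0, -0.003, -0.0]
ft_force: [0.8, -4.6, -0.8]
opening: 0.175
finger_force: 35.0
time_s: 16.15
eef_pos: [0.6283, 0.0128, 0.1315]
tcp_rot: [-0.0, 1.0, -0.003, -0.0]
ft_force: [-0.6, 0.4, -0.5]
opening: 0.425
finger_force: 0.0
time_s: 16.65
eef_pos: [0.6298, 0.0124, 0.2799]
tcp_rot: [0.001, 1.0, -0.003, 0.007]
ft_force: [0.1, 0.2, 0.0]
opening: 0.448
finger_force: 0.0
```

Released cleanly. I'll move the arm back out of the view and inspect.

```bash
python3 -m crank '[[-0.04, 0, -0.01, 0], [-0.045, 0, 0, 0], [-0.045, 0, 0, 0], [-0.045, 0, 0, 0], [-0.045, 0, 0, 0]]'; python3 - <<'E'
from h import *
from workcell import cams
t=cams.read_camera("top");s=cams.read_camera("side");np.savez("top3.npz",**t);np.savez("side3.npz",**s)
a=cv2.resize(t["img"][170:270,250:410],(400,250),interpolation=cv2.INTER_CUBIC);b=cv2.resize(s["img"][195:325,310:420],(398,470),interpolation=cv2.INTER_CUBIC)
o=np.zeros((480,800,3),np.uint8);o[:250,:400]=a;o[:470,402:]=b;cv2.imwrite("pics/end.png",o[:,:,::-1])
P=cloud(s)
m=mask(s,(2,140,60),(16,255,255),(355,215,385,262));k=(m>0)&(P[...,2]>.09)&(P[...,2]<.112);Q=P[k];print("knob",len(Q),Q.mean(0),cv2.minAreaRect((Q[:,:2]*1000).astype(np.float32)),np.percentile(Q[:,2],[50,95]))
P=cloud(t);m=mask(t,(5,60,80),(25,255,255),(270,180,325,260))>0;Q=P[m&(P[...,2]>.042)&(P[...,2]<.054)]
print("panel",len(Q),cv2.minAreaRect((Q[:,:2]*1000).astype(np.float32)))
E
```

```text
time_s: 17.15
eef_pos: [0.4065, 0.0141, 0.2818]
tcp_rot: [-0.0, 1.0, -0.003, 0.0]
ft_force: [0.1, 0.2, -0.1]
opening: 0.451
finger_force: 0.0
knob 115 [0.62475642 0.0085255  0.09804562] ((625.2822875976562, 11.445282936096191), (35.30776596069336, 19.461912155151367), 3.3981010913848877) [0.09953322 0.10252779]
panel 1200 ((627.3048095703125, 72.06794738769531), (84.19586944580078, 132.1262969970703), 89.7742691040039)
```

View pics/end.png

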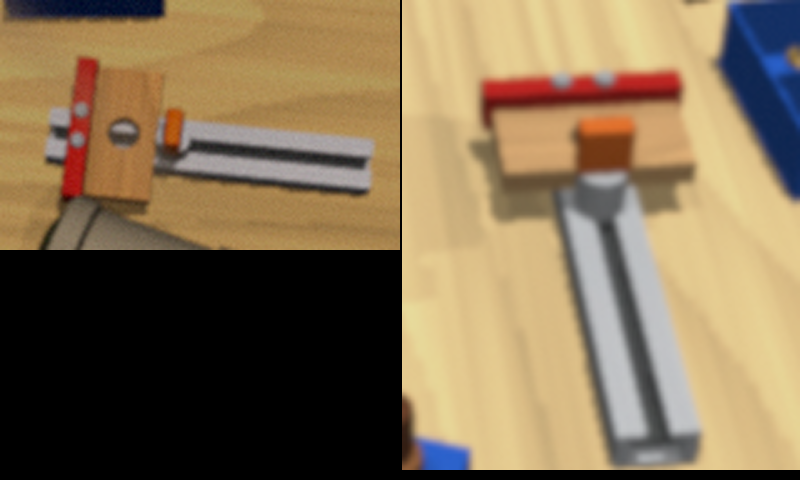

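The final picture shows the orange bar crosswise at top crop (173,130), its sleeve against the panel's edge. The panel lies flush and square on the red fence, and the knob top is at z ≈ 0.101, the locked height. Handing in.

```bash
python3 -c "
from workcell import ticket
print(ticket.finish_job())"
```

```text
the job is handed in; nothing more can be done
None
```

The stop is locked crosswise in the rail with the panel snug and square against the red fence, nothing else was touched, and the job was handed in at about 17 s of the 67 s allowed.

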